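Count three clay tiles onto the counting scale

TASK

With the scale's pan still empty, press the small round zero key and let it up; then slide exactly three of the square clay tiles from the ware board onto the pan without picking them up, so that they lie flat and wholly on the pan while the other two squares and the round disc stay wholly on the board. Then press the wide oblong enter key once the three are there, one key at a time, and let it up. Leave the patterned tile, the brush jar and the clay knife alone.

Things in the scene. Friction and masses are not known exactly. Their poses are not given: they have to be found in the camera images.
- scale: Bench scale, fixed: a flat steel pan 250 (x) by 220 (y) mm and 10 mm thick on a grey plastic base, no rim. Origin: on the table under the pan's centre; the pan's top is 48 mm above it. Axes along the pan's sides, z up.
- board: Ware board, fixed: a plywood board 250 (x) by 240 (y) mm on two battens, no rim. Origin: on the table under the board's centre; its top is 50 mm above it, 2 mm higher than the pan. It is parallel to the scale and stands on the pan's +y or -y side, edge to edge with a 3 mm gap (centres 233 mm apart).
- console: The scale's key console, fixed: a grey box 180 (x) by 110 (y) by 40 mm, on the other side of the scale from the board, with two keys on top: the zero key (small, round) nearer the robot, the enter key (wide, oblong) 80 mm farther along its x; a black display strip beyond that. Origin: centre of its underside, on the table.
- zero_key (a joint): Travel of the zero key in m: 0 up, 0.006 fully down; it counts as pressed beyond 0.004. A spring pushes it back; fully down takes 4 N.
- zero_key_top (a point): Centre of the top face of the zero key: a round grey key 22 mm across in a round black housing 38 mm across; its top is 58 mm above the table, 6 mm above its housing. It is pressed straight down.
- enter_key (a joint): Travel of the enter key in m: 0 up, 0.006 fully down; it counts as pressed beyond 0.004. A spring pushes it back; fully down takes 4 N.
- enter_key_top (a point): Centre of the top face of the enter key: an oblong grey key 24 (x) by 54 (y) mm in an oblong black frame 36 by 66 mm; its top is 58 mm above the table, 6 mm above its frame. It is pressed straight down.
- tile_a: One of five identical square tiles of plain fired clay, 45 by 45 by 12 mm, 50 g, lying flat on the ware board. All five and a round disc lie there in two columns of three along the board's x (pitch about 62 mm; the columns about 104 mm apart across y), in any order. Origin: centre of its underside; x and y along its sides.
- tile_b: One of five identical square tiles of plain fired clay, 45 by 45 by 12 mm, 50 g, lying flat on the ware board. All five and a round disc lie there in two columns of three along the board's x (pitch about 62 mm; the columns about 104 mm apart across y), in any order. Origin: centre of its underside; x and y along its sides.
- tile_c: One of five identical square tiles of plain fired clay, 45 by 45 by 12 mm, 50 g, lying flat on the ware board. All five and a round disc lie there in two columns of three along the board's x (pitch about 62 mm; the columns about 104 mm apart across y), in any order. Origin: centre of its underside; x and y along its sides.
- tile_d: One of five identical square tiles of plain fired clay, 45 by 45 by 12 mm, 50 g, lying flat on the ware board. All five and a round disc lie there in two columns of three along the board's x (pitch about 62 mm; the columns about 104 mm apart across y), in any order. Origin: centre of its underside; x and y along its sides.
- tile_e: One of five identical square tiles of plain fired clay, 45 by 45 by 12 mm, 50 g, lying flat on the ware board. All five and a round disc lie there in two columns of three along the board's x (pitch about 62 mm; the columns about 104 mm apart across y), in any order. Origin: centre of its underside; x and y along its sides.
- disc: A round disc of the same clay, 46 mm across and 12 mm thick, 40 g, lying flat on the ware board among the square tiles. It stays on the board. Origin: centre of its underside.
- pattern_tile: Bystander: a painted square tile 100 by 100 by 9 mm, flat on the table beyond the work. Origin: centre of its underside.
- brush_jar: Bystander: a white jar 84 mm across with brushes standing in it, 205 mm tall in all, on the table beside the work. Origin: centre of its underside.
- clay_knife: Bystander: a wooden modelling knife 160 mm long, 16 mm wide and 8 mm thick, flat on the table beside the work. Origin: on its underside near the middle; x along it.

How it is judged:
On the way, in this order (a step that is already met when the one before it is completed fails the run):
1. the zero key is pressed while the pan is empty (value of joint zero_key above 0.004 m and horizontal distance between each of tile_a, tile_b, tile_c, tile_d, tile_e, disc and scale above 0.135 m), for 0.02 s.
2. exactly three square tiles lie on the pan, the rest on the board, the keys up (((x of tile_a in the frame of scale between -0.1025 and 0.1025 m and y of tile_a in the frame of scale between -0.0875 and 0.0875 m) or (x of tile_a in the frame of board between -0.1025 and 0.1025 m and y of tile_a in the frame of board between -0.0975 and 0.0975 m)) and ((x of tile_b in the frame of scale between -0.1025 and 0.1025 m and y of tile_b in the frame of scale between -0.0875 and 0.0875 m) or (x of tile_b in the frame of board between -0.1025 and 0.1025 m and y of tile_b in the frame of board between -0.0975 and 0.0975 m)) and ((x of tile_c in the frame of scale between -0.1025 and 0.1025 m and y of tile_c in the frame of scale between -0.0875 and 0.0875 m) or (x of tile_c in the frame of board between -0.1025 and 0.1025 m and y of tile_c in the frame of board between -0.0975 and 0.0975 m)) and ((x of tile_d in the frame of scale between -0.1025 and 0.1025 m and y of tile_d in the frame of scale between -0.0875 and 0.0875 m) or (x of tile_d in the frame of board between -0.1025 and 0.1025 m and y of tile_d in the frame of board between -0.0975 and 0.0975 m)) and ((x of tile_e in the frame of scale between -0.1025 and 0.1025 m and y of tile_e in the frame of scale between -0.0875 and 0.0875 m) or (x of tile_e in the frame of board between -0.1025 and 0.1025 m and y of tile_e in the frame of board between -0.0975 and 0.0975 m)) and x of disc in the frame of board between -0.1025 and 0.1025 m and y of disc in the frame of board between -0.0975 and 0.0975 m and ((horizontal distance between each of tile_a, tile_b, tile_c and scale below 0.135 m and horizontal distance between each of tile_d, tile_e and scale above 0.135 m) or (horizontal distance between each of tile_a, tile_b, tile_d and scale below 0.135 m and horizontal distance between each of tile_c, tile_e and scale above 0.135 m) or (horizontal distance between each of tile_a, tile_b, tile_e and scale below 0.135 m and horizontal distance between each of tile_c, tile_d and scale above 0.135 m) or (horizontal distance between each of tile_a, tile_c, tile_d and scale below 0.135 m and horizontal distance between each of tile_b, tile_e and scale above 0.135 m) or (horizontal distance between each of tile_a, tile_c, tile_e and scale below 0.135 m and horizontal distance between each of tile_b, tile_d and scale above 0.135 m) or (horizontal distance between each of tile_a, tile_d, tile_e and scale below 0.135 m and horizontal distance between each of tile_b, tile_c and scale above 0.135 m) or (horizontal distance between each of tile_a, tile_e and scale above 0.135 m and horizontal distance between each of tile_b, tile_c, tile_d and scale below 0.135 m) or (horizontal distance between each of tile_a, tile_d and scale above 0.135 m and horizontal distance between each of tile_b, tile_c, tile_e and scale below 0.135 m) or (horizontal distance between each of tile_a, tile_c and scale above 0.135 m and horizontal distance between each of tile_b, tile_d, tile_e and scale below 0.135 m) or (horizontal distance between each of tile_a, tile_b and scale above 0.135 m and horizontal distance between each of tile_c, tile_d, tile_e and scale below 0.135 m)) and height (world z) of tile_a between 0.043 and 0.055 m and height (world z) of tile_b between 0.043 and 0.055 m and height (world z) of tile_c between 0.043 and 0.055 m and height (world z) of tile_d between 0.043 and 0.055 m and height (world z) of tile_e between 0.043 and 0.055 m and height (world z) of disc between 0.043 and 0.055 m and angle between each of tile_a, tile_b, tile_c, tile_d, tile_e, disc's own z axis and vertical below 0.12 rad and value of joint each of zero_key, enter_key below 0.002 m), for 0.2 s.
3. the enter key is pressed with exactly three tiles on the pan (value of joint enter_key above 0.004 m), for 0.02 s.
At the end, for the whole second after the job is handed in: Exactly three square tiles lie flat, not stacked, on the scale's pan, each with its centre at least 22.5 mm (half a tile) inside the pan's edges; the other two squares and the disc lie flat on the ware board with their centres at least 22.5 mm inside its edges; all are at rest and both keys are up (((x of tile_a in the frame of scale between -0.1025 and 0.1025 m and y of tile_a in the frame of scale between -0.0875 and 0.0875 m) or (x of tile_a in the frame of board between -0.1025 and 0.1025 m and y of tile_a in the frame of board between -0.0975 and 0.0975 m)) and ((x of tile_b in the frame of scale between -0.1025 and 0.1025 m and y of tile_b in the frame of scale between -0.0875 and 0.0875 m) or (x of tile_b in the frame of board between -0.1025 and 0.1025 m and y of tile_b in the frame of board between -0.0975 and 0.0975 m)) and ((x of tile_c in the frame of scale between -0.1025 and 0.1025 m and y of tile_c in the frame of scale between -0.0875 and 0.0875 m) or (x of tile_c in the frame of board between -0.1025 and 0.1025 m and y of tile_c in the frame of board between -0.0975 and 0.0975 m)) and ((x of tile_d in the frame of scale between -0.1025 and 0.1025 m and y of tile_d in the frame of scale between -0.0875 and 0.0875 m) or (x of tile_d in the frame of board between -0.1025 and 0.1025 m and y of tile_d in the frame of board between -0.0975 and 0.0975 m)) and ((x of tile_e in the frame of scale between -0.1025 and 0.1025 m and y of tile_e in the frame of scale between -0.0875 and 0.0875 m) or (x of tile_e in the frame of board between -0.1025 and 0.1025 m and y of tile_e in the frame of board between -0.0975 and 0.0975 m)) and x of disc in the frame of board between -0.1025 and 0.1025 m and y of disc in the frame of board between -0.0975 and 0.0975 m and ((horizontal distance between each of tile_a, tile_b, tile_c and scale below 0.135 m and horizontal distance between each of tile_d, tile_e and scale above 0.135 m) or (horizontal distance between each of tile_a, tile_b, tile_d and scale below 0.135 m and horizontal distance between each of tile_c, tile_e and scale above 0.135 m) or (horizontal distance between each of tile_a, tile_b, tile_e and scale below 0.135 m and horizontal distance between each of tile_c, tile_d and scale above 0.135 m) or (horizontal distance between each of tile_a, tile_c, tile_d and scale below 0.135 m and horizontal distance between each of tile_b, tile_e and scale above 0.135 m) or (horizontal distance between each of tile_a, tile_c, tile_e and scale below 0.135 m and horizontal distance between each of tile_b, tile_d and scale above 0.135 m) or (horizontal distance between each of tile_a, tile_d, tile_e and scale below 0.135 m and horizontal distance between each of tile_b, tile_c and scale above 0.135 m) or (horizontal distance between each of tile_a, tile_e and scale above 0.135 m and horizontal distance between each of tile_b, tile_c, tile_d and scale below 0.135 m) or (horizontal distance between each of tile_a, tile_d and scale above 0.135 m and horizontal distance between each of tile_b, tile_c, tile_e and scale below 0.135 m) or (horizontal distance between each of tile_a, tile_c and scale above 0.135 m and horizontal distance between each of tile_b, tile_d, tile_e and scale below 0.135 m) or (horizontal distance between each of tile_a, tile_b and scale above 0.135 m and horizontal distance between each of tile_c, tile_d, tile_e and scale below 0.135 m)) and height (world z) of tile_a between 0.043 and 0.055 m and height (world z) of tile_b between 0.043 and 0.055 m and height (world z) of tile_c between 0.043 and 0.055 m and height (world z) of tile_d between 0.043 and 0.055 m and height (world z) of tile_e between 0.043 and 0.055 m and height (world z) of disc between 0.043 and 0.055 m and angle between each of tile_a, tile_b, tile_c, tile_d, tile_e, disc's own z axis and vertical below 0.12 rad and value of joint each of zero_key, enter_key below 0.0015 m and linear speed of each of tile_a, tile_b, tile_c, tile_d, tile_e, disc below 0.01 m/s); the robot touches nothing.
It fails at once if a tile or the disc is picked up (its underside more than 40 mm above the board) (height (world z) of any of tile_a, tile_b, tile_c, tile_d, tile_e, disc above 0.09 m).
It fails at once if the zero key is pressed with a piece over the pan (value of joint zero_key above 0.004 m and horizontal distance between any of tile_a, tile_b, tile_c, tile_d, tile_e, disc and scale below 0.135 m).
It fails at once if the enter key is pressed without exactly three square tiles on the pan (value of joint enter_key above 0.004 m and (horizontal distance between each of tile_a, tile_b, tile_c and scale above 0.135 m or horizontal distance between each of tile_a, tile_b, tile_d and scale above 0.135 m or horizontal distance between each of tile_a, tile_b, tile_e and scale above 0.135 m or horizontal distance between each of tile_a, tile_c, tile_d and scale above 0.135 m or horizontal distance between each of tile_a, tile_c, tile_e and scale above 0.135 m or horizontal distance between each of tile_a, tile_d, tile_e and scale above 0.135 m or horizontal distance between each of tile_b, tile_c, tile_d and scale above 0.135 m or horizontal distance between each of tile_b, tile_c, tile_e and scale above 0.135 m or horizontal distance between each of tile_b, tile_d, tile_e and scale above 0.135 m or horizontal distance between each of tile_c, tile_d, tile_e and scale above 0.135 m or horizontal distance between each of tile_a, tile_b, tile_c, tile_d and scale below 0.135 m or horizontal distance between each of tile_a, tile_b, tile_c, tile_e and scale below 0.135 m or horizontal distance between each of tile_a, tile_b, tile_d, tile_e and scale below 0.135 m or horizontal distance between each of tile_a, tile_c, tile_d, tile_e and scale below 0.135 m or horizontal distance between each of tile_b, tile_c, tile_d, tile_e and scale below 0.135 m)).
It fails at once if both keys are pressed together (value of joint each of zero_key, enter_key above 0.004 m).
It fails at once if a bystander is moved by more than 20 mm (distance of any of pattern_tile, brush_jar, clay_knife from where it was at the start of the episode above 0.02 m).
It also fails if it takes over 66 s, if anything falls off the work surface, if the arm or the gripper's body presses on something with over 40 N, if the wrist force passes 120 N, or if a joint passes its speed limit or range.

ROBOT

A 6-joint arm with a two-finger parallel gripper is mounted at the origin on the work surface. World frame = base frame: x ahead of the robot, y to its left, z up, the work surface at z = 0. Lengths are in m, angles in rad, forces in N, time in s.
With the tool pointing down it reaches from about 0.25 to 0.775 m from the base axis. Payload 4 kg.
Tool frame: the origin (TCP) lies midway between the tips of the shut fingers; the grasp point (between the pads) lies behind it (r.grip_depth is the z of the grasp point in the tool frame, in m); z points along the fingers, y is the line along which they close (so a half turn about z gives the same grasp; the last joint's range is limited). The gripper opens to 94 mm and grips with 3 to 60 N. Pads are 16 mm wide; open, the fingers measure 119 mm over their backs; the gripper's body (75 mm by 177 mm) begins 78 mm behind the grasp point.
Start: joints at [1.166, 0.087, 1.371, -0, 1.684, -0.103], TCP at [0.163, 0.525, 0.206] pointing down, gripper open.
Joint ranges: [-3.1, 3.1], [-0.76, 2.03], [0.27, 2.55], [-1.08, 4.22], [0.17, 2.65], [-2.57, 2.57]. Speed limits (rad/s): [2.79, 2.79, 3.14, 3.14, 3.14, 3.14].

INTERFACE

Orientations are given as a unit quaternion [x, y, z, w].
In Python, from plant import monitor, capture, camera_info, order, r gives the robot as it stands. The module is installed in compiled form; this text tells all that it offers.
- The arm moves only by the tool apply_moves, never from a script. Its argument "moves" is one flat list of numbers, 7 for each row, row after row: the opening, from -1 (shut) to 1 (fully open), then the shift along the tool's x, y, z in m, then the turn, a rotation vector about the tool's x, y, z in rad. In form: [hand, x, y, z, wx, wy, wz, hand, x, y, z, wx, wy, wz, ...]. A call has 1 to 8 rows; each row shifts and turns the commanded pose from where the row before left it, along the tool's axes as they then stand; what a row does not reach is not made up. A row lasts 1/8 s, in which the tool goes at most 62.5 mm and 10.7 degrees, less where a joint would pass 70% of its speed; a pose out of reach is approached as far as the arm can. A call with a gripper value outside its range is refused whole. The fingers move at their own pace and stop on an object; "squeeze" is the grip in N (left out, the last holds). Time passes only in rows, so rows that do not move let the fingers close. It gives the time, the measured TCP pose, the force, the opening and the grip force at its end, in the units of the state.
- monitor.sense(): the state, without advancing time (a new reading comes with each control period).
- capture(name): name is "side" or "top"; returns the picture (480x640x3 uint8, red, green, blue); there is no depth.
- camera_info(name): a dict with "vfov" (degrees; the focal length in pixels is half the picture's height over the tangent of half this angle, whatever the lens; pixels are square), "cx", "cy" (the principal point, pixels), "R" (3x3) and "t" (3): a world point X has camera coordinates R X + t. Camera axes: x right, y down, z forward; pixel columns grow to the right and rows downward; lengths in m; the calibration is good to about 2 mm. A picture is of the moment at which its call begins. camera_info takes no time and is no camera call.
- order.finish_job(): hands the job in; it is judged then, once.
The state is a dict: "clock": time; "joints": joint angles; "qd": joint speeds; "joint_efforts": joint torques, N m; "position": TCP position; "ee_rot": TCP orientation; "ft_force": force on the tool from outside, world axes, zero at the start; "moment": the same for the moment, N m; "gripper_width": opening from 0.0 (shut) to 1.0 (fully open); "grasp_force": force on a finger pad.
Only numpy, scipy, OpenCV 4.12 (cv2) and the standard library are available. Lean on these libraries where they do the work, as an engineer would, in place of code of your own. Each camera call takes 0.05 s, during which the arm holds its last target. There are 200 camera calls.

## Working session

There is one attempt and no reset: what is moved stays moved. The work goes in short steps, Python scripts to look and compute and a tool call to move; the robot and the scene stay as the last step left them, time stands still between calls to the robot, and variables do not carry over. Pictures are saved under pics/ and viewed, at most 10 in all, crops included, and the job is handed in when it is done.

Besides the shell and the picture viewer there is one more tool, called after ">>>" as name(argument=value, ...) on one line, values as JSON. apply_moves: Moves the arm, as the interface text tells. Its arguments: {"type":"object","properties":{"moves":{"type":"array","items":{"type":"number"}},"squeeze":{"type":"number"}},"required":["moves"]}

```bash
mkdir -p pics; python3 - <<'E'
from plant import monitor, capture, camera_info, order, r
import cv2
for n in("top","side"):
    cv2.imwrite(f"pics/{n}0.png",capture(n)[:,:,::-1]); print(n,camera_info(n))
print(monitor.sense(), r.grip_depth)
E
```

```text
top {'vfov': 55.64549290015914, 'cx': 323.38784556003435, 'cy': 236.06217107444488, 'R': array([[-0.00376573, -0.99998251, -0.00456145],
       [-0.97917605,  0.00461318, -0.20296054],
       [ 0.20297804,  0.00370217, -0.97917629]]), 't': array([0.00707972, 0.62119915, 0.98834414])}
side {'vfov': 47.673350669932695, 'cx': 319.17329173599614, 'cy': 243.82546431932235, 'R': array([[ 0.99938956, -0.0316051 ,  0.01488728],
       [-0.01549937, -0.78300906, -0.62181716],
       [ 0.03130947,  0.62120683, -0.78302094]]), 't': array([-0.59367021,  0.0477844 ,  1.44917076])}
{'clock': 0.1, 'joints': array([ 1.16589704e+00,  8.78668694e-02,  1.37208732e+00, -1.73990749e-05,
        1.68356969e+00, -1.03113852e-01]), 'qd': array([ 0.00147375, -0.00411635, -0.00221735, -0.00077311,  0.00052415,
        0.00116726]), 'joint_efforts': array([ 2.39565794e-03, -3.41249871e+01, -3.03300977e+01,  7.20298779e-02,
        3.04013863e-02, -8.28312932e-05]), 'position': array([0.16330068, 0.52469336, 0.20443699]), 'ee_rot': array([ 1.50321658e-01,  9.88636671e-01, -9.36800298e-04, -2.34274769e-04]), 'ft_force': array([ 0.51583928,  0.06404003, -0.97033486]), 'moment': array([-0.00091039, -0.02039858, -0.01259829]), 'grasp_force': 0.0, 'gripper_width': 1.0012223758830938} -0.0188
```

View pics/top0.png

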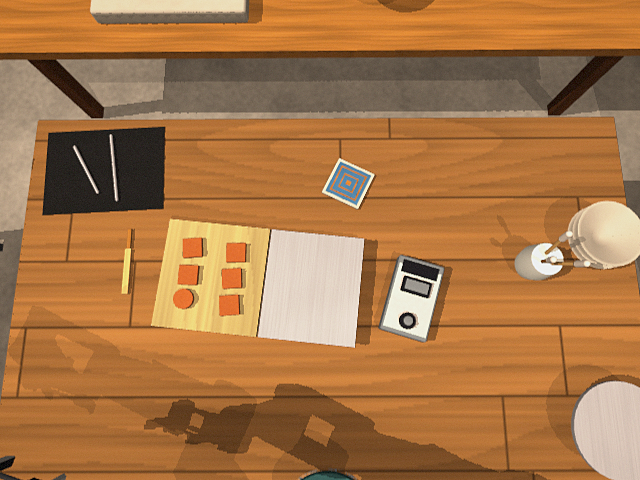

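View pics/side0.png

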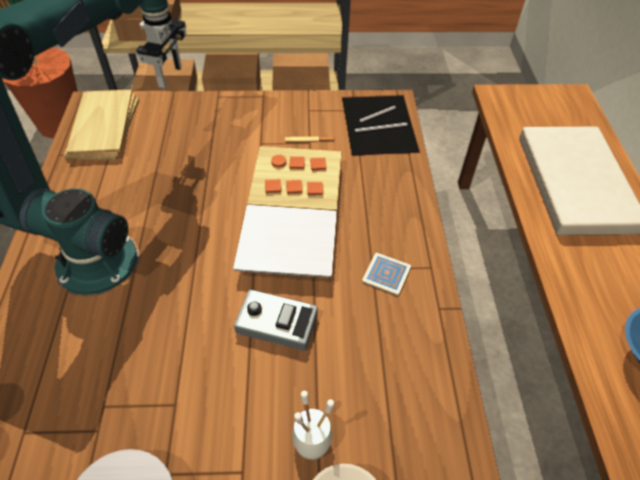

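The top view shows the board on the left (+y) with tiles at about (236,252), (232,278) and (230,305) in the column next to the pan. The far column holds squares at (192,247) and (188,273) and the disc at (183,298). On the console the zero key is near (407,320) and the enter key near (416,287). The side view shows the same layout.

```bash
cat > h.py <<'E'
import numpy as np, cv2
from plant import capture, camera_info, monitor
def w(n,uv,z):
    c=camera_info(n); f=240/np.tan(np.radians(c["vfov"]/2)); R,t=c["R"],c["t"]
    d=R.T@np.array([(uv[0]-c["cx"])/f,(uv[1]-c["cy"])/f,1]); o=-R.T@t
    return (o+d*(z-o[2])/d[2])[:2]
def tiles(n,im):
    h=cv2.cvtColor(im,cv2.COLOR_RGB2HSV)
    m=cv2.inRange(h,(3,190,130),(11,255,255))
    if n=="top": m[:210]=0;m[350:]=0;m[:,:140]=0;m[:,375:]=0
    else: m[:140]=0;m[280:]=0;m[:,:235]=0;m[:,345:]=0
    k,_,s,c=cv2.connectedComponentsWithStats(m)
    out=[]
    for i in range(1,k):
        if s[i,4]>60: out.append((*np.round(w(n,c[i],.0605),4),s[i,4],*np.round(c[i])))
    return out
E
python3 - <<'E'
from h import *
for n in("top","side"):
    im=cv2.imread(f"pics/{n}0.png")[:,:,::-1]
    for t in tiles(n,im): print(n,*t)
im=cv2.imread("pics/top0.png");a=cv2.resize(im[205:355,145:275],None,fx=3.8,fy=3.8,interpolation=2);b=cv2.resize(im[245:350,370:450],None,fx=3.8,fy=3.8,interpolation=2)
s=cv2.imread("pics/side0.png");b2=cv2.resize(s[280:355,225:325],None,fx=3,fy=3,interpolation=2)
o=np.zeros((575,800,3),np.uint8);o[:a.shape[0],:a.shape[1]]=a
o[:b.shape[0],496:496+b.shape[1]]=b[:,:304];cv2.imwrite("pics/c.png",o)
q=np.zeros((300,400,3));
# corners of board/pan in top and side (rough pixel reads)
for uv in [(171,219),(270,229),(258,338),(151,325),(364,238),(355,347)]: print(uv,w("top",uv,.049))
for uv,z in [((407,320),.058),((416,287),.058)]: print("key",w("top",uv,z))
for uv,z in [((254,308),.058),((287,316),.058)]: print("key side",w("side",uv,z))
E
```

```text
top 0.5964 0.3082 352 192.0 247.0
top 0.5848 0.2071 342 236.0 252.0
top 0.5341 0.315 348 188.0 274.0
top 0.5253 0.2152 356 231.0 278.0
top 0.4796 0.3228 295 183.0 298.0
top 0.4651 0.2181 365 229.0 305.0
(171, 219) [0.66724754 0.36529655]
(270, 229) [0.64185456 0.13018888]
(258, 338) [0.39138382 0.15209841]
(151, 325) [0.42093815 0.39468609]
(364, 238) [ 0.61918867 -0.09064934]
(355, 347) [ 0.37096994 -0.06512745]
key [ 0.42962187 -0.18198923]
key [ 0.50326007 -0.20544158]
key side [ 0.43117064 -0.1896284 ]
key side [ 0.51013828 -0.21353222]
```

View pics/c.png

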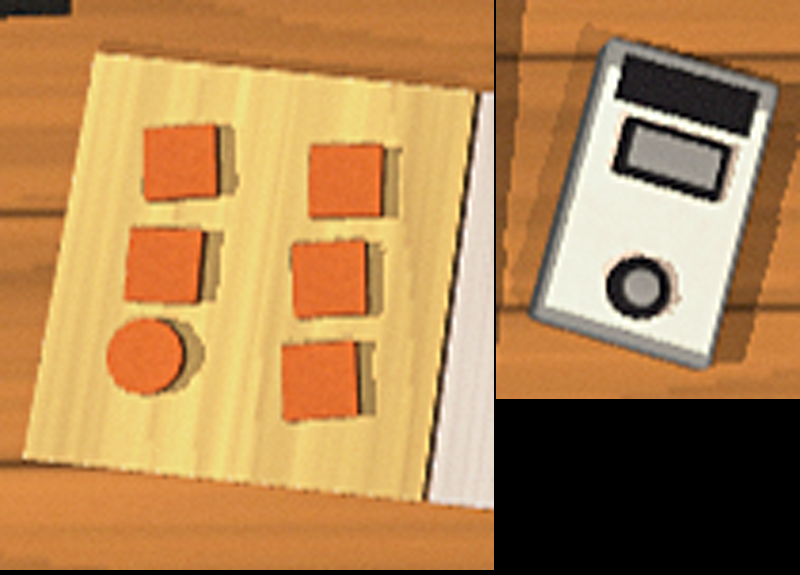

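>>> apply_moves(moves=[-1, 0, 0, 0, 0, 0, 0.1717, -1, 0, 0, 0, 0, 0, 0.1717, -1, 0, 0, 0, 0, 0, 0.1717, -1, 0, 0, 0, 0, 0, 0.1717, -1, 0, 0, 0, 0, 0, 0.1717, -1, 0, 0, 0, 0, 0, 0.1717, -1, 0, 0, 0, 0, 0, 0.1717, -1, 0, 0, 0, 0, 0, 0.1717])

```text
clock: 1.1
position: [0.1634, 0.5248, 0.2048]
ee_rot: [0.745, 0.667, -0.001, 0.0]
ft_force: [-0.6, 0.8, 1.1]
gripper_width: 0.187
grasp_force: 0.0
```

```bash
cat >> h.py <<'E'
C=np.array([.505,.031]); A=np.array([[.9946,-.104],[.104,.9946]])
sc=lambda p:np.round(A@(np.array(p[:2])-C),4)
E
cat > st.py <<'E'
from h import *
s=monitor.sense(); p=s["position"]
from scipy.spatial.transform import Rotation as Ro
print(s["clock"],p,"scale",sc(p),s["ft_force"],s["gripper_width"]);print(Ro.from_quat(s["ee_rot"]).as_matrix().round(3))
E
python3 st.py; python3 - <<'E'
from h import *
im=cv2.imread("pics/top0.png")[:,:,::-1]
for t in tiles("top",im): print(sc(t[:2]))
print("zero",sc(w("top",(407.4,320.5),.058)),sc((.431,-.1896)),"enter",sc(w("top",(417.9,287.1),.058)),sc((.510,-.2135)))
E
```

```text
1.1 [0.16336249 0.5248314  0.20479137] scale [-0.3912  0.4556] [-0.5810266   0.84484341  1.07796534] 0.18688878321773308
[[ 0.11   0.994 -0.001]
 [ 0.994 -0.11  -0.001]
 [-0.001 -0.    -1.   ]]
[0.0621 0.2852]
[0.0611 0.1834]
[-0.0006  0.2855]
[0.001  0.1853]
[-0.0556  0.2876]
[-0.0591  0.1819]
zero [-0.0538 -0.2206] [-0.0507 -0.2271] enter [ 0.0231 -0.2396] [ 0.0304 -0.2427]
```

>>> apply_moves(moves=[-1, -0.0485, 0.0242, 0, 0, 0, 0, -1, -0.0485, 0.0242, 0, 0, 0, 0, -1, -0.0485, 0.0242, 0, 0, 0, 0, -1, -0.0485, 0.0242, 0, 0, 0, 0, -1, -0.0485, 0.0242, 0, 0, 0, 0, -1, -0.0485, 0.0242, 0, 0, 0, 0, -1, -0.0485, 0.0242, 0, 0, 0, 0])

```text
clock: 1.98
position: [0.2965, 0.1682, 0.2051]
ee_rot: [0.743, 0.669, 0.0, 0.0]
ft_force: [-0.2, 0.8, 0.3]
gripper_width: 0.008
grasp_force: 0.0
```

>>> apply_moves(moves=[-1, -0.0485, 0.0242, 0, 0, 0, 0, -1, -0.0485, 0.0242, 0, 0, 0, 0, -1, -0.0485, 0.0242, 0, 0, 0, 0, -1, -0.0485, 0.0242, 0, 0, 0, 0, -1, -0.0485, 0.0242, 0, 0, 0, 0, -1, -0.0485, 0.0242, 0, 0, 0, 0, -1, -0.0485, 0.0242, 0, 0, 0, 0, -1, 0, 0, 0, 0, 0, 0])

```text
clock: 2.98
position: [0.4295, -0.1881, 0.2038]
ee_rot: [0.745, 0.667, -0.001, -0.001]
ft_force: [-0.2, -0.4, -0.1]
gripper_width: 0.01
grasp_force: 0.0
```

```bash
python3 st.py
```

```text
2.975 [ 0.42949012 -0.18810272  0.20384208] scale [-0.0523 -0.2258] [-0.2064892  -0.42631061 -0.12808043] 0.010372336278233746
[[ 0.109  0.994 -0.003]
 [ 0.994 -0.109  0.001]
 [ 0.001 -0.003 -1.   ]]
```

>>> apply_moves(moves=[-1, 0.002, 0, 0.043, 0, 0, 0, -1, 0, 0, 0.043, 0, 0, 0, -1, 0, 0, 0.043, 0, 0, 0, -1, 0, 0, 0.011, 0, 0, 0, -1, 0, 0, 0.006, 0, 0, 0, -1, 0, 0, 0.006, 0, 0, 0, -1, 0, 0, 0, 0, 0, 0])

```text
clock: 3.85
position: [0.4308, -0.1837, 0.0562]
ee_rot: [0.743, 0.669, 0.001, 0.001]
ft_force: [-3.2, 2.6, 7.4]
gripper_width: 0.005
grasp_force: 3.6
```

```bash
python3 st.py; python3 - <<'E'
from h import *
a=capture("top")[:,:,::-1];b=capture("side")[:,:,::-1]
k=lambda i,y,x:cv2.resize(i[y:y+100,x:x+100],(400,400),interpolation=2)
cv2.imwrite("pics/z.png",np.hstack([k(a,250,360),k(b,260,220)]))
E
python3 st.py
```

```text
3.85 [ 0.43082191 -0.18367643  0.0562124 ] scale [-0.0515 -0.2212] [-3.18270304  2.61804407  7.37677559] 0.005322863619275442
[[ 0.104  0.995  0.003]
 [ 0.995 -0.104 -0.001]
 [-0.001  0.003 -1.   ]]
3.95 [ 0.43080628 -0.18364991  0.05619778] scale [-0.0515 -0.2212] [-3.3703212   2.41543903  7.01656042] 0.006896850544724243
[[ 0.104  0.995  0.003]
 [ 0.995 -0.104 -0.001]
 [-0.     0.003 -1.   ]]
```

View pics/z.png

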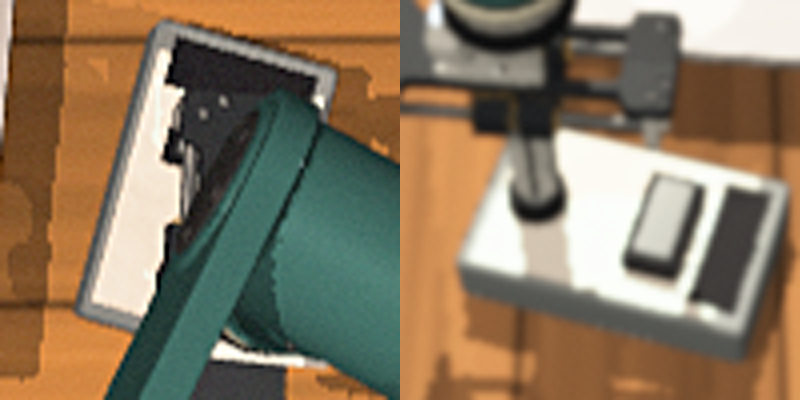

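>>> apply_moves(moves=[-1, 0, 0, 0.002, 0, 0, 0, -1, 0, 0, 0, 0, 0, 0])

```text
clock: 4.2
position: [0.4309, -0.1837, 0.056]
ee_rot: [0.743, 0.669, 0.001, 0.001]
ft_force: [-6.0, 4.5, 16.0]
gripper_width: 0.002
grasp_force: 7.6
```

>>> apply_moves(moves=[-1, 0, 0, 0.002, 0, 0, 0, -1, 0, 0, 0, 0, 0, 0])

```text
clock: 4.45
position: [0.4309, -0.1838, 0.0558]
ee_rot: [0.743, 0.669, 0.001, 0.002]
ft_force: [-9.9, 6.0, 24.1]
gripper_width: 0.002
grasp_force: 11.8
```

>>> apply_moves(moves=[-1, 0, 0, -0.004, 0, 0, 0, -1, 0, 0, -0.002, 0, 0, 0, -1, 0, 0, 0, 0, 0, 0])

```text
clock: 4.82
position: [0.4312, -0.184, 0.0567]
ee_rot: [0.743, 0.669, 0.001, 0.002]
ft_force: [1.0, 1.1, 3.5]
gripper_width: 0.005
grasp_force: 1.8
```

>>> apply_moves(moves=[-1, 0, 0, -0.001, 0, 0, 0, -1, 0, 0, 0, 0, 0, 0])

```text
clock: 5.08
position: [0.431, -0.1839, 0.057]
ee_rot: [0.743, 0.669, 0.001, 0.001]
ft_force: [3.7, 0.3, 3.2]
gripper_width: 0.003
grasp_force: 1.7
```

>>> apply_moves(moves=[-1, 0, 0, -0.002, 0, 0, 0, -1, 0, 0, 0, 0, 0, 0])

```text
clock: 5.32
position: [0.4299, -0.1839, 0.0586]
ee_rot: [0.743, 0.669, -0.0, 0.0]
ft_force: [1.4, -0.6, 2.6]
gripper_width: 0.007
grasp_force: 1.4
```

>>> apply_moves(moves=[-1, 0, 0, -0.002, 0, 0, 0, -1, 0, 0, 0, 0, 0, 0])

```text
clock: 5.58
position: [0.4293, -0.1836, 0.0603]
ee_rot: [0.743, 0.669, -0.0, -0.0]
ft_force: [0.5, -1.5, 1.5]
gripper_width: 0.004
grasp_force: 1.0
```

>>> apply_moves(moves=[-1, 0, 0, -0.003, 0, 0, 0, -1, 0, 0, 0, 0, 0, 0])

```text
clock: 5.82
position: [0.4288, -0.183, 0.0628]
ee_rot: [0.743, 0.669, -0.0, -0.001]
ft_force: [1.0, 0.7, 0.0]
gripper_width: 0.005
grasp_force: 0.0
```

>>> apply_moves(moves=[-1, 0, 0, -0.05, 0, 0, 0, -1, 0.057, 0, 0, 0, 0, 0, -1, 0.057, 0, 0, 0, 0, 0, -1, 0.057, 0, 0, 0, 0, 0, -1, 0.057, 0, 0, 0, 0, 0, -1, 0.057, 0, 0, 0, 0, 0, -1, 0.057, 0, 0, 0, 0, 0, -1, 0.057, 0, 0, 0, 0, 0])

```text
clock: 6.82
position: [0.4705, 0.2149, 0.1128]
ee_rot: [0.743, 0.669, -0.001, -0.0]
ft_force: [0.9, -0.6, 0.6]
gripper_width: 0.001
grasp_force: 0.0
```

>>> apply_moves(moves=[-1, 0.056, -0.004, 0, 0, 0, 0, -1, 0, 0, 0, 0, 0, 0, -1, 0, 0, 0, 0, 0, 0])

```text
clock: 7.2
position: [0.4725, 0.2687, 0.1126]
ee_rot: [0.743, 0.669, -0.001, -0.0]
ft_force: [-0.9, 0.0, 0.5]
gripper_width: 0.008
grasp_force: 0.0
```

```bash
python3 st.py
```

```text
7.2 [0.47254235 0.26872191 0.11261864] scale [-0.057   0.2331] [-0.87834657  0.01081911  0.46721098] 0.008215011433442216
[[ 0.104  0.995 -0.002]
 [ 0.995 -0.104 -0.002]
 [-0.002 -0.002 -1.   ]]
```

>>> apply_moves(moves=[-1, 0, -0.002, 0.036, 0, 0, 0, -1, 0, 0, 0.02, 0, 0, 0, -1, 0, 0, 0, 0, 0, 0, -1, -0.01, 0, 0, 0, 0, 0, -1, -0.01, 0, 0, 0, 0, 0, -1, -0.01, 0, 0, 0, 0, 0, -1, -0.01, 0, 0, 0, 0, 0])

```text
clock: 8.07
position: [0.4675, 0.2292, 0.0582]
ee_rot: [0.743, 0.669, 0.001, 0.0]
ft_force: [0.4, 0.8, -0.3]
gripper_width: 0.007
grasp_force: 0.3
```

```bash
python3 - <<'E'
from h import *
s=monitor.sense();print(s["position"],sc(s["position"]))
for n in("side",):
    im=capture(n)
    for t in tiles(n,im): print(n,sc(t[:2]),t[2:])
cv2.imwrite("pics/p1.png",cv2.resize(im[130:280,180:380],(800,600),interpolation=2)[:,:,::-1])
E
```

```text
[0.46748662 0.22920502 0.05824071] [-0.0579  0.1932]
```

View pics/p1.png

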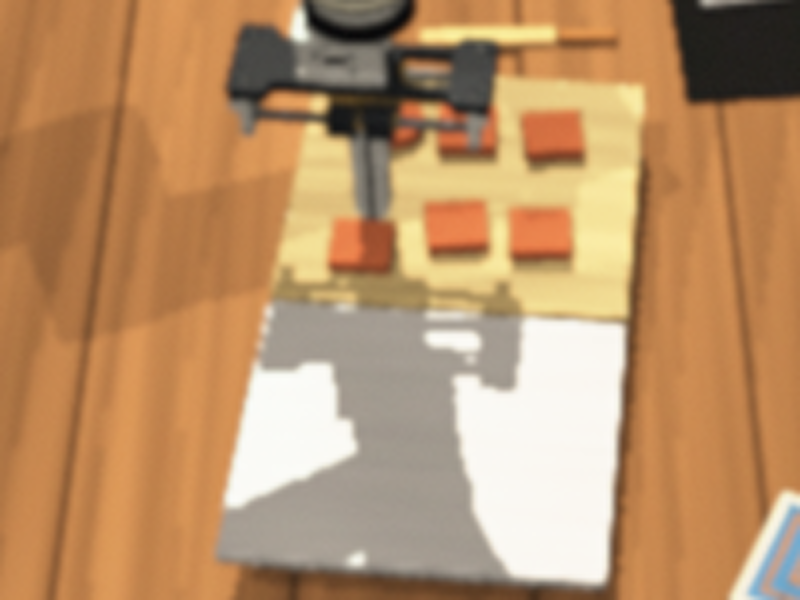

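The finger is square behind the first tile (crop 372,215 above the tile at 362,245) and pushing it; the others are untouched. I'll keep going.

>>> apply_moves(moves=[-1, -0.012, 0, 0, 0, 0, 0, -1, -0.012, 0, 0, 0, 0, 0, -1, -0.012, 0, 0, 0, 0, 0, -1, -0.012, 0, 0, 0, 0, 0, -1, -0.012, 0, 0, 0, 0, 0, -1, -0.012, 0, 0, 0, 0, 0, -1, -0.012, 0, 0, 0, 0, 0, -1, -0.012, 0, 0, 0, 0, 0])

```text
clock: 9.12
position: [0.457, 0.1335, 0.0574]
ee_rot: [0.743, 0.669, -0.0, -0.0]
ft_force: [-0.4, -0.1, -0.0]
gripper_width: 0.004
grasp_force: 0.1
```

>>> apply_moves(moves=[-1, -0.012, 0, 0, 0, 0, 0, -1, -0.01, 0, 0, 0, 0, 0, -1, -0.006, 0, 0, 0, 0, 0, -1, -0.003, 0, 0, 0, 0, 0, -1, 0.01, 0, 0, 0, 0, 0, -1, 0, 0, -0.05, 0, 0, 0, -1, 0.055, 0.03, -0.006, 0, 0, 0, -1, 0.055, 0.03, 0, 0, 0, 0])

```text
clock: 10.12
position: [0.5276, 0.2184, 0.1158]
ee_rot: [0.743, 0.669, 0.002, 0.001]
ft_force: [0.3, -0.1, 0.4]
gripper_width: 0.008
grasp_force: 0.0
```

>>> apply_moves(moves=[-1, 0.05, 0, 0, 0, 0, 0, -1, 0, 0, 0, 0, 0, 0])

```text
clock: 10.38
position: [0.5305, 0.2699, 0.1126]
ee_rot: [0.741, 0.671, -0.0, -0.001]
ft_force: [-0.2, -0.5, -0.3]
gripper_width: 0.005
grasp_force: 0.0
```

```bash
python3 st.py; python3 - <<'E'
from h import *
im=capture("side");im2=capture("top")
cv2.imwrite("pics/p2.png",np.hstack([cv2.resize(im[130:280,230:350],(400,500),interpolation=2),cv2.resize(im2[210:350,150:370],(400,255),interpolation=2).repeat(1,0)[:,:] if 0 else cv2.copyMakeBorder(cv2.resize(im2[210:350,150:370],(400,255),interpolation=2),0,245,0,0,0)])[:,:,::-1])
E
```

```text
10.375 [0.53053668 0.26993471 0.11261848] scale [0.0005 0.2403] [-0.16847081 -0.53502015 -0.32656869] 0.005284833670907513
[[ 0.099  0.995 -0.001]
 [ 0.995 -0.099  0.001]
 [ 0.001 -0.001 -1.   ]]
```

View pics/p2.png

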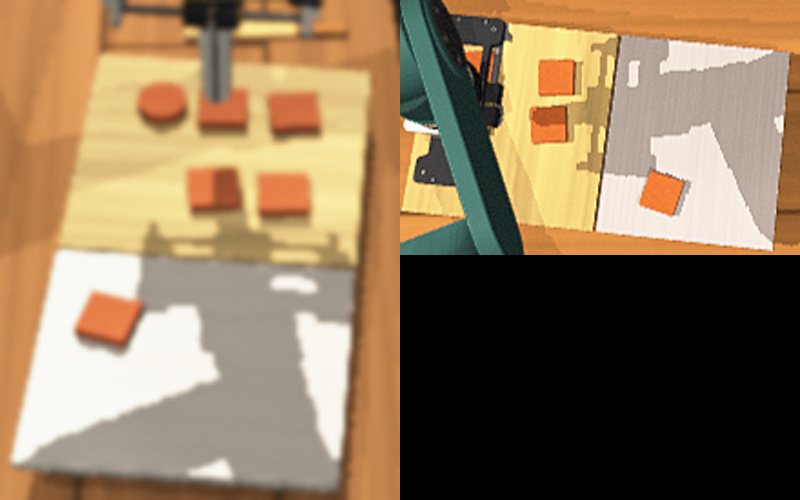

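Tile 1 lies flat on the pan (side crop 108,318), turned about 20°. The finger now stands behind the middle tile.

>>> apply_moves(moves=[-1, 0, 0.001, 0.036, 0, 0, 0, -1, 0, 0, 0.02, 0, 0, 0, -1, -0.012, 0, 0, 0, 0, 0, -1, -0.01, 0, 0, 0, 0, 0, -1, -0.01, 0, 0, 0, 0, 0, -1, -0.01, 0, 0, 0, 0, 0, -1, -0.012, 0, 0, 0, 0, 0, -1, -0.012, 0, 0, 0, 0, 0])

```text
clock: 11.48
position: [0.5251, 0.1994, 0.0577]
ee_rot: [0.743, 0.669, 0.0, 0.0]
ft_force: [-0.1, 0.8, -0.3]
gripper_width: 0.007
grasp_force: 0.3
```

>>> apply_moves(moves=[-1, -0.012, 0, 0, 0, 0, 0, -1, -0.012, 0, 0, 0, 0, 0, -1, -0.012, 0, 0, 0, 0, 0, -1, -0.012, 0, 0, 0, 0, 0, -1, -0.012, 0, 0, 0, 0, 0, -1, -0.012, 0, 0, 0, 0, 0, -1, -0.012, 0, 0, 0, 0, 0, -1, -0.012, 0, 0, 0, 0, 0])

```text
clock: 12.48
position: [0.5149, 0.1039, 0.0574]
ee_rot: [0.743, 0.669, 0.0, -0.0]
ft_force: [0.9, -0.3, -0.6]
gripper_width: 0.003
grasp_force: 0.1
```

>>> apply_moves(moves=[-1, -0.006, 0, 0, 0, 0, 0, -1, -0.003, 0, 0, 0, 0, 0, -1, 0.01, 0, 0, 0, 0, 0, -1, 0, 0, -0.05, 0, 0, 0, -1, 0.055, 0.03, -0.006, 0, 0, 0, -1, 0.055, 0.03, 0, 0, 0, 0, -1, 0.05, 0, 0, 0, 0, 0, -1, 0, 0, 0, 0, 0, 0])

```text
clock: 13.48
position: [0.5907, 0.2625, 0.1125]
ee_rot: [0.741, 0.671, -0.0, -0.001]
ft_force: [-0.5, -0.7, 0.0]
gripper_width: 0.009
grasp_force: 0.0
```

```bash
python3 st.py; python3 - <<'E'
from h import *
im=capture("side");im2=capture("top")
cv2.imwrite("pics/p3.png",np.hstack([cv2.resize(im[130:280,230:350],(400,500),interpolation=2),cv2.copyMakeBorder(cv2.resize(im2[210:350,150:370],(400,255),interpolation=2),0,245,0,0,0)])[:,:,::-1])
for t in tiles("top",im2): print(sc(t[:2]),t[2:])
E
```

```text
13.475 [0.59065031 0.2625008  0.11246857] scale [0.0611 0.2392] [-0.51938646 -0.6891158   0.02904154] 0.009437809686567378
[[ 0.099  0.995 -0.001]
 [ 0.995 -0.099  0.001]
 [ 0.001 -0.001 -1.   ]]
[0.0633 0.1835] (np.int32(279), np.float64(236.0), np.float64(251.0))
[-0.0045  0.034 ] (np.int32(167), np.float64(297.0), np.float64(287.0))
[-0.0695  0.0382] (np.int32(147), np.float64(292.0), np.float64(316.0))
```

View pics/p3.png

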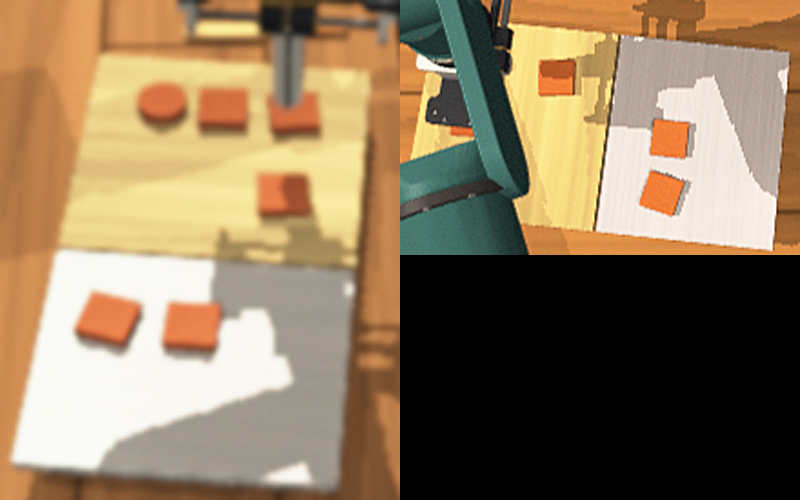

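The second tile is flat on the pan, clear of the first. The third push is the same.

>>> apply_moves(moves=[-1, 0, 0.001, 0.036, 0, 0, 0, -1, 0, 0, 0.02, 0, 0, 0, -1, -0.012, 0, 0, 0, 0, 0, -1, -0.01, 0, 0, 0, 0, 0, -1, -0.01, 0, 0, 0, 0, 0, -1, -0.01, 0, 0, 0, 0, 0, -1, -0.012, 0, 0, 0, 0, 0, -1, -0.012, 0, 0, 0, 0, 0])

```text
clock: 14.58
position: [0.5853, 0.1916, 0.0577]
ee_rot: [0.743, 0.669, 0.0, 0.0]
ft_force: [-0.4, 0.7, 0.6]
gripper_width: 0.003
grasp_force: 0.4
```

>>> apply_moves(moves=[-1, -0.012, 0, 0, 0, 0, 0, -1, -0.012, 0, 0, 0, 0, 0, -1, -0.012, 0, 0, 0, 0, 0, -1, -0.012, 0, 0, 0, 0, 0, -1, -0.012, 0, 0, 0, 0, 0, -1, -0.012, 0, 0, 0, 0, 0, -1, -0.012, 0, 0, 0, 0, 0, -1, -0.012, 0, 0, 0, 0, 0])

```text
clock: 15.58
position: [0.5752, 0.096, 0.0574]
ee_rot: [0.743, 0.669, -0.0, -0.0]
ft_force: [1.0, 0.4, -0.1]
gripper_width: 0.005
grasp_force: 0.1
```

>>> apply_moves(moves=[-1, -0.006, 0, 0, 0, 0, 0, -1, -0.003, 0, 0, 0, 0, 0, -1, 0.01, 0, 0, 0, 0, 0, -1, 0, 0, -0.05, 0, 0, 0, -1, -0.053, -0.006, 0, 0, 0, 0, -1, -0.053, -0.006, 0, 0, 0, 0, -1, -0.053, -0.006, 0, 0, 0, 0, -1, -0.053, -0.006, 0, 0, 0, 0])

```text
clock: 16.58
position: [0.5294, -0.1111, 0.1076]
ee_rot: [0.743, 0.67, 0.0, 0.0]
ft_force: [0.4, 0.2, -0.1]
gripper_width: 0.004
grasp_force: 0.0
```

>>> apply_moves(moves=[-1, -0.053, -0.006, 0, 0, 0, 0, -1, -0.053, -0.006, 0, 0, 0, 0, -1, 0, 0, 0, 0, 0, 0, -1, 0, 0, 0, 0, 0, 0])

```text
clock: 17.08
position: [0.5068, -0.2137, 0.1073]
ee_rot: [0.743, 0.669, 0.0, -0.0]
ft_force: [0.3, 0.8, -0.4]
gripper_width: 0.002
grasp_force: 0.0
```

```bash
python3 st.py; python3 - <<'E'
from h import *
im=capture("side");im2=capture("top")
cv2.imwrite("pics/p4.png",np.hstack([cv2.resize(im[140:360,220:350],(354,600),interpolation=2),cv2.copyMakeBorder(cv2.resize(im2[210:350,150:450],(440,205),interpolation=2),0,395,0,0,0)])[:,:,::-1])
for t in tiles("top",im2): print(sc(t[:2]),t[2:])
E
```

```text
17.075 [ 0.5067921  -0.21374804  0.10731089] scale [ 0.0272 -0.2432] [ 0.29091843  0.81627651 -0.37717533] 0.001862106583709011
[[ 0.104  0.995  0.   ]
 [ 0.995 -0.104  0.001]
 [ 0.001  0.    -1.   ]]
[0.0617 0.2857] (np.int32(314), np.float64(192.0), np.float64(248.0))
[0.0586 0.0302] (np.int32(307), np.float64(302.0), np.float64(260.0))
[-0.001   0.2861] (np.int32(309), np.float64(187.0), np.float64(274.0))
[-0.002   0.0317] (np.int32(334), np.float64(298.0), np.float64(286.0))
[-0.0555  0.288 ] (np.int32(208), np.float64(183.0), np.float64(298.0))
[-0.0691  0.0344] (np.int32(368), np.float64(293.0), np.float64(316.0))
```

View pics/p4.png

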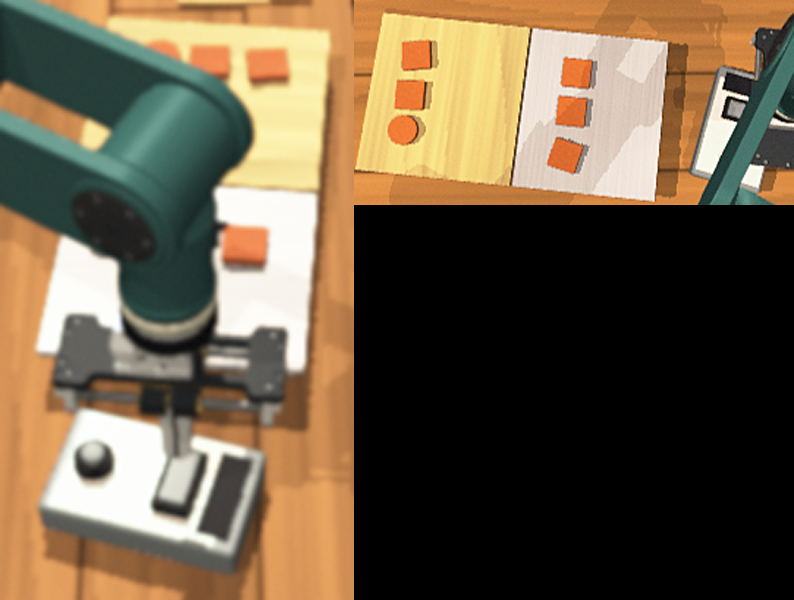

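All three tiles are flat on the pan, at about (577,72), (572,111) and (566,155) in the top crop, and the rest are on the board. The finger is over the enter key, so I'll press it now.

>>> apply_moves(moves=[-1, 0, 0, 0.025, 0, 0, 0, -1, 0, 0, 0.012, 0, 0, 0, -1, 0, 0, 0.006, 0, 0, 0, -1, 0, 0, 0.006, 0, 0, 0, -1, 0, 0, 0.005, 0, 0, 0, -1, 0, 0, 0, 0, 0, 0])

```text
clock: 17.92
position: [0.5068, -0.2145, 0.054]
ee_rot: [0.743, 0.669, 0.001, 0.0]
ft_force: [-0.1, 1.6, 3.6]
gripper_width: 0.005
grasp_force: 1.5
```

>>> apply_moves(moves=[-1, 0, 0, 0.002, 0, 0, 0, -1, 0, 0, 0.001, 0, 0, 0, -1, 0, 0, 0, 0, 0, 0])

```text
clock: 18.3
position: [0.5069, -0.2146, 0.0523]
ee_rot: [0.743, 0.669, 0.001, 0.001]
ft_force: [-2.4, 3.2, 8.3]
gripper_width: 0.006
grasp_force: 4.3
```

>>> apply_moves(moves=[-1, 0, 0, -0.008, 0, 0, 0, -1, 0, 0, -0.02, 0, 0, 0, -1, 0, 0, -0.05, 0, 0, 0, -1, 0, 0, -0.04, 0, 0, 0, -1, 0, 0, 0, 0, 0, 0, -1, 0, 0, 0, 0, 0, 0, -1, 0, 0, 0, 0, 0, 0])

```text
clock: 19.18
position: [0.5052, -0.2143, 0.1659]
ee_rot: [0.743, 0.669, -0.001, -0.002]
ft_force: [0.3, 0.4, 0.6]
gripper_width: 0.005
grasp_force: 0.0
```

```bash
python3 - <<'E'
from h import *
from plant import order
for t in tiles("top",capture("top")): print(sc(t[:2]),t[2])
print(order.finish_job())
E
```

```text
[0.0613 0.2858] 312
[0.0595 0.0295] 322
[-0.0012  0.2864] 302
[-0.0015  0.0321] 347
[-0.0563  0.2882] 199
[-0.0691  0.0344] 367
the job is handed in; nothing more can be done
None
```

I pressed the zero key on the empty pan, slid three square tiles onto the pan, pressed enter and let it up, then handed the job in at about 19 s. The last picture showed three tiles inside the pan and the other two and the disc on the board, but no verdict came back.

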